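# Book in a watch and hold the job clip open over its card

### The arm

A 7-joint arm with a two-finger parallel gripper is mounted at the origin on the work surface. World frame = base frame: x ahead of the robot, y to its left, z up, the work surface at z = 0. Lengths are in m, angles in rad, forces in N, time in s.
With the tool pointing down it reaches from about 0.425 to 0.825 m from the base axis. Payload 3.6 kg.
Tool frame: the origin (TCP) lies midway between the tips of the shut fingers; the grasp point (between the pads) lies 19 mm behind it (r.grasp_offset is the distance from the TCP to the grasp point, in m); z points along the fingers, y is the line along which they close (so a half turn about z gives the same grasp; the last joint's range is limited). The gripper opens to 85 mm and grips with 20 to 120 N. Pads are 22 mm wide; open, the fingers measure 114 mm over their backs; the gripper's body (76 mm by 85 mm) begins 54 mm behind the grasp point. The pads swing forward as they close: fully open they stand 13 mm farther back than shut.
Start: joints at [-1.355, 0.615, -0.013, 1.423, 0.008, 1.103, -0.04], TCP at [0.156, 0.631, 0.231] pointing down, gripper open.
Joint ranges: [-3.12, 3.12], [-0.3, 2.06], [-1.34, 1.32], [0.26, 2.42], [-1.36, 4.5], [0.01, 1.98], [-2.84, 2.84]. Speed limits (rad/s): [2.79, 2.79, 3.14, 3.14, 3.14, 3.14, 3.14].

### API

Orientations are given as [roll, pitch, yaw] about the fixed x, y, z axes, in that order (R = Rz(yaw) Ry(pitch) Rx(roll)).
In Python, from station import r gives the robot as it stands.
- The arm moves only by the tool servo_tool, never from a script. Its argument "series" is a list of rows, each a list of 4 numbers: the shift along the world's x, y, z in mm, then the turn about the world's z in degrees. In form: [[x, y, z, spin], ...]. A call has 1 to 20 rows; each row shifts and turns the commanded pose from where the row before left it; what a row does not reach is not made up. A row lasts 1/8 s, in which the tool goes at most 62.5 mm and 10.7 degrees, less where a joint would pass 70% of its speed; a pose out of reach is approached as far as the arm can. A call is refused whole if a number of a shift passes 62.5 or a number of a turn 10.7, either way. A call with a gripper value outside its range is refused whole. "claw" is the gripper's target within -1 to 1 (shut at 1, half-way at 0, fully open at -1), set as the call begins (left out, the last holds). The fingers move at their own pace and stop on an object; "squeeze" is the grip in N (left out, the last holds). Time passes only in rows, so rows that do not move let the fingers close. It gives the time, the measured TCP pose, the force and the opening at its end, in the units of the state.
- r.state(): the state, without advancing time (a new reading comes with each control period).
- r.read_camera(name): name is "side" or "top"; returns (picture, depth): 384x512x3 uint8, blue, green, red; 384x512 float32, m along the optical axis (not along the pixel's ray), 0 where there is no reading.
- r.camera_model(name): a dict with "vertical_fov" (degrees; the focal length in pixels is half the picture's height over the tangent of half this angle, whatever the lens; pixels are square), "cx", "cy" (the principal point, pixels), "k1" (the pictures are not rectified: a ray, as slopes to the right and down, at radius r is drawn at 1 + k1 r^2 times it, then the intrinsics apply), "rvec" (rotation vector, rad) and "tvec" (3), from world to camera coordinates, as OpenCV has them. Camera axes: x right, y down, z forward; pixel columns grow to the right and rows downward; lengths in m; the calibration is good to about 2 mm. A picture is of the moment at which its call begins. camera_model takes no time and is no camera call.
- r.sign_off(): hands the job in, once; it reports no verdict.
The state is a dict: "clock": time; "joints": joint angles; "qvel": joint speeds; "tau": joint torques, N m; "ee_pos": TCP position; "ee_rot": TCP orientation; "ft_force": force on the tool from outside, world axes, zero at the start; "torque": the same for the moment, N m; "gripper_width": opening from 0.0 (shut) to 1.0 (fully open).
Only numpy, scipy, OpenCV 4.12 (cv2) and the standard library are available. Lean on these libraries where they do the work, as an engineer would, in place of code of your own. Each camera call takes 0.05 s, during which the arm holds its last target. There are 200 camera calls.

### The job

Set the rose-gold watch, upright on its display cuff, down in the empty bay of the open smoke acrylic tray and let go of it. Then pick up the spring clip by its levers, squeeze it wide open and hold it gaping astride the middle of the job card's top edge, jaws pointing down about a centimetre past the edge on either side and touching neither card nor tray, ready for a receipt to be slipped in. Finish while still holding the clip open there, without having shifted the tray or disturbed the other things on the counter.

Things in the scene. Friction and masses are not known exactly. Their poses are not given: they have to be found in the camera images.
- watch: Rose-gold watch, dial up, on a white display cuff, on the counter left or right of the tray. Cuff: level cylinder, diameter 38 mm, axis along the body's y, 25 mm above the underside, flat ends 44 mm apart (grip across these, 25 to 30 mm up), on a foot 46 (x) by 44 (y) by 6 mm. Case on top, 51 mm high in all. About 110 g. Origin: centre of the underside; z up.
- clip: Dark steel spring clip, 66 mm tall, 36 mm wide (x), 70 g, standing on its shut jaws on the counter, on the other side of the tray from the watch. Two halves turn on a pin along x, 30 mm above the underside: below it the jaws, 20 mm thick over all in y when shut, with lips on their lower 8 mm meeting at y = 0; above it two levers. Origin: on the mid plane, at the underside of the shut jaws; z up.
- clip_grip (a point): Point midway between the levers to grip at, 54 mm straight above the clip's origin, axes as the clip's. The levers, 26 mm wide (x), flare out from 35 to 65 mm above the clip's underside, 42 mm apart outside (y) at the top. Squeezed together along y to the stop, their outer faces are parallel, 18 mm apart: about 8 N; any grip of 20 N or more reaches the stop.
- clip_jaw (a joint): How far each half of the clip is swung, rad: 0 shut, 0.35 squeezed to the stop; both move equally, the spring shuts them. At the stop the gap between the lips is 20 mm, the jaws measure 40 mm over all (y) and reach 28 mm below the pin, with 23 mm of free depth below the pin between them.
- unit: Low grey housing with the tray, card holder and card it carries; 240 mm (x) by 320 mm (y) by 70 mm high. Origin: centre of its underside; its front, where the tray comes out, looks along its own -x, towards the robot.
- tray (a joint): How far the tray stands out of the housing along the housing's -x, m: open by 0.17 to 0.20, to be left so (slides at about 8 N). Smoke acrylic, 220 (x) by 280 mm (y), floor 16 mm above the counter, walls 5 mm thick, their top 41 mm above the counter; a middle wall parts an empty left bay (+y) from a right bay (-y) with the card.
- bay (a point): On the floor of the tray's empty left bay, 16 mm above the counter, midway between its side walls; axes as the housing's. Side walls 66 mm to either side (y), front wall 70 mm ahead (-x); behind (+x) at least 80 mm is open before the housing covers it.
- card_top (a point): Middle of the top edge of the job card, 76 mm above the counter. The upright card is 3 mm thick (x of this frame), 85 mm wide (y of this frame), a stiff board that stands 48 mm above a black holder 26 mm by 95 mm by 12 mm high fixed in the right bay. Its axes are the housing's; z up.
- loupe: Bystander: stainless eye loupe 36 mm in diameter, 30 mm tall, on top of the housing. Origin: centre of its underside.
- tester: Bystander: chrome battery tester 60 by 100 by 28 mm, on top of the housing. Origin: centre of its underside.
- stand: Bystander: matte green round screwdriver stand, 84 mm in diameter, 92 mm tall, on the counter to the left of the housing. Origin: centre of its underside.
- tweezers: Bystander: steel tweezers 120 mm long lying on the counter in front of the tray. Origin: under their middle.
- dish: Bystander: small steel parts dish 60 mm in diameter, 18 mm high, on the counter in front of the tray. Origin: centre of its underside.
- press: Bystander: small case holder, black base 50 by 70 mm with an aluminium disc, 28 mm high, on the counter to the right of the housing. Origin: centre of its underside.
- battery_tube: Bystander: grey tube of coin cells with a steel cap, 22 mm in diameter, 65 mm tall, standing on the counter at the right. Origin: centre of its underside.
There are look-alikes about, which are no part of the job. What is shaped like the watch but blue or purple is not meant.

How it is judged:
On the way, in this order (a step that is already met when the one before it is completed fails the run):
1. the watch stands upright on the floor of the tray's empty bay, let go (x of watch in the frame of bay between -0.055 and 0.105 m and y of watch in the frame of bay between -0.048 and 0.048 m and z of watch in the frame of bay between -0.006 and 0.008 m and angle between watch's own z axis and vertical below 0.2 rad and contact force between watch and the fingers below 0.1 N and linear speed of watch below 0.03 m/s), for 0.2 s.
2. the clip is off the counter and squeezed open (height (world z) of clip above 0.02 m and value of joint clip_jaw above 0.22 rad and contact force between clip and the fingers above 2 N), for 0.2 s.
At the end, for the whole second after the job is handed in: Watch upright (0.2 rad) on the left bay's floor, let go. Clip held by the fingers, open over 0.22 rad, upright within 0.25, along the edge within 0.3 rad, mid plane within 6 mm of the card's, 25 mm of its middle, origin 5 to 21 mm below the edge, still, not touching card or tray (all of step 1 and value of joint clip_jaw above 0.22 rad and contact force between clip and the fingers above 2 N and contact force between clip and unit below 0.5 N and x of clip in the frame of card_top between -0.006 and 0.006 m and y of clip in the frame of card_top between -0.025 and 0.025 m and z of clip in the frame of card_top between -0.021 and -0.005 m and angle between the x axis of clip and the y axis of card_top, either way round below 0.3 rad and angle between clip's own z axis and vertical below 0.25 rad and linear speed of clip below 0.03 m/s); the arm keeps its last pose, push and grip.
It fails at once if the tray or its card is shifted by more than 12 mm (distance of card_top from where it was at the start of the episode above 0.012 m).
It fails at once if the watch is tipped over (angle between watch's own z axis and vertical above 1 rad).
It fails at once if a bystander is moved by more than 30 mm (distance of any of loupe, tester, stand, tweezers, dish, press, battery_tube from where it was at the start of the episode above 0.03 m).
It also fails if it takes over 51 s, if anything falls off the work surface, if the arm or the gripper's body presses on something with over 40 N, if the wrist force passes 120 N, or if a joint passes its speed limit or range.

## Working session

There is one attempt and no reset: what is moved stays moved. The work goes in short steps, Python scripts to look and compute and a tool call to move; the robot and the scene stay as the last step left them, time stands still between calls to the robot, and variables do not carry over. Pictures are saved under pics/ and viewed, on a budget of 10 in all, crops included, one or two more only if the job needs it, and the job is handed in when it is done.

Besides the shell and the picture viewer there is one more tool, called as name(argument=value, ...) on one line, values as JSON. servo_tool: Moves the arm, as the interface text tells. Its arguments: {"type":"object","properties":{"series":{"type":"array","items":{"type":"array","items":{"type":"number"}}},"claw":{"type":"number"},"squeeze":{"type":"number"}},"required":["series"]}

```bash
ls; mkdir -p pics
cat > h.py <<'E'
import numpy as np, cv2
from station import r
def model(n):
    m=r.camera_model(n); f=192/np.tan(np.radians(m['vertical_fov'])/2)
    R=cv2.Rodrigues(np.array(m['rvec'],float))[0]; t=np.array(m['tvec'],float).ravel()
    K=np.array([[f,0,m['cx']],[0,f,m['cy']],[0,0,1]]); D=np.array([m['k1'],0,0,0,0])
    return K,D,R,t
def slopes(n,uv):
    K,D,R,t=model(n); return cv2.undistortPoints(np.array(uv,float).reshape(-1,1,2),K,D).reshape(-1,2)
def plane(n,uv,z):
    K,D,R,t=model(n); s=slopes(n,uv); d=np.c_[s,np.ones(len(s))]@R; c=-R.T@t
    return c+d*((z-c[2])/d[:,2])[:,None]
def cloud(n,dep):
    K,D,R,t=model(n); v,u=np.mgrid[:384,:512]; s=slopes(n,np.c_[u.ravel(),v.ravel()])
    p=np.c_[s,np.ones(len(s))]*dep.reshape(-1,1); P=(p-t)@R; P[dep.ravel()<=0]=np.nan
    return P.reshape(384,512,3)
E
python3 - <<'E'
from h import *
print(r.state(), r.grasp_offset)
for n in('top','side'):
    p,d=r.read_camera(n); cv2.imwrite(f'pics/{n}0.png',cv2.resize(p,(768,576))); np.savez(f'{n}0.npz',p=p,d=d)
    K,D,R,t=model(n); print(n,-R.T@t,R[2],K[0,0],D[0],(d>0).mean())
E
```

```text
pics
{'clock': 0.0, 'joints': array([-1.35548315,  0.6159493 , -0.01260871,  1.42491331,  0.00811005,
        1.10341517, -0.04038797]), 'qvel': array([ 3.83745206e-04,  2.53616742e-05, -1.46928564e-03, -1.08172452e-03,
        2.90705789e-04,  4.76057238e-04,  2.28896775e-04]), 'tau': array([ 8.79790576e-06, -4.69216740e+01,  2.59040566e-01, -1.71040624e+01,
        9.93096095e-03,  9.51560534e-03, -5.86984328e-07]), 'ee_pos': array([0.1554635 , 0.63033511, 0.23011389]), 'ee_rot': array([-3.13895847e+00,  5.26490758e-05,  2.89985648e+00]), 'ft_force': array([-0.06933335,  0.02588647,  0.26445396]), 'torque': array([-0.02235516,  0.01422662,  0.02301403]), 'gripper_width': 0.998481549350109} 0.0187
top [ 0.44914019 -0.03106801  1.67594671] [ 0.0885911  -0.00333345 -0.9960625 ] 479.0685149191144 -0.04347980535189885 0.9958699544270834
side [ 0.31478637 -0.95282782  0.72497782] [ 0.21607957  0.7963708  -0.56489217] 396.43252175722665 -0.005205998702932661 0.9959920247395834
```

View pics/top0.png

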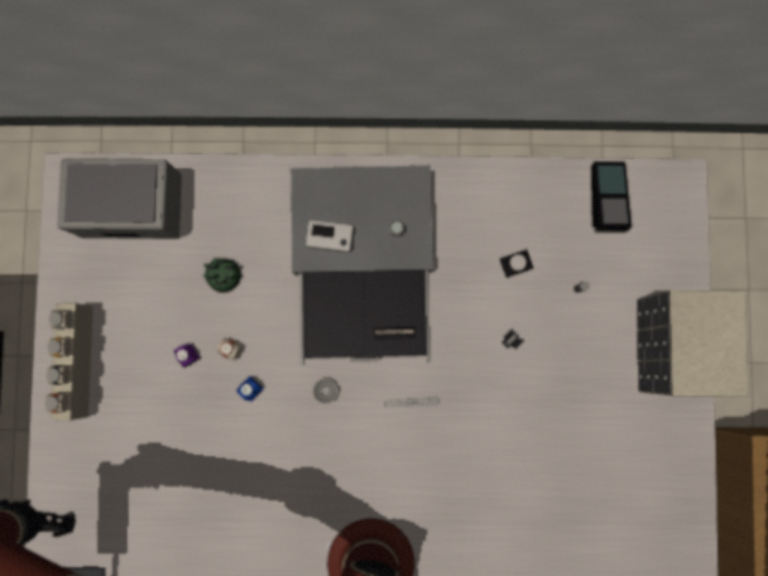

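View pics/side0.png

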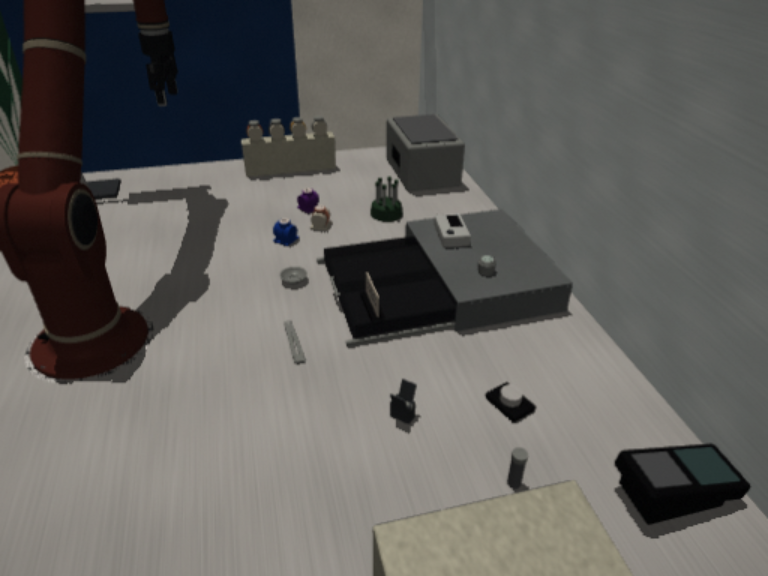

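The top view shows the watch at about (153,232) in original pixels, with purple and blue look-alikes beside it. The clip is at (342,226), the card at (263,221) and the housing's front edge at row 181. Next I'll take close crops and measure from depth.

Run:
```python
from h import *
C={}
for n in('top','side'):
    z=np.load(n+'0.npz'); C[n]=(z['p'],z['d'],cloud(n,z['d']))
boxes={'watch':((153,232),(213,145)),'clip':((342,226),(269,267)),'card':((263,221),(248,196))}
rows=[]
for n,i in(('top',0),('side',1)):
    row=[]
    for k in boxes:
        u,v=boxes[k][i]; h=20 if i==0 else 22
        im=C[n][0][v-h:v+h,u-h:u+h]; im=cv2.convertScaleAbs(im,alpha=1.5,beta=20); row.append(cv2.resize(im,(260,260),interpolation=cv2.INTER_CUBIC))
    rows.append(np.hstack(row))
cv2.imwrite('pics/crop0.png',np.vstack(rows))
def reg(n,x0,x1,y0,y1,z0,z1):
    P=C[n][2]; return (P[...,0]>x0)&(P[...,0]<x1)&(P[...,1]>y0)&(P[...,1]<y1)&(P[...,2]>z0)&(P[...,2]<z1)
for n in C:
    print(n)
    P=C[n][2]
    for k,(a,b) in boxes.items():
        u,v=(a,b)[n=='side']; c=np.nanmedian(P[v-2:v+3,u-2:u+3].reshape(-1,3),axis=0); print(k,c.round(4))
    # per object
    c=[plane('top',[boxes[k][0]],.03)[0] for k in boxes]
    for k,cc in zip(boxes,c):
        z0=.008 if k!='card' else .045
        m=reg(n,cc[0]-.045,cc[0]+.045,cc[1]-.05,cc[1]+.05,z0,.1)
        q=P[m]; 
        if len(q)<5: print(k,'few');continue
        rc=cv2.minAreaRect(q[:,:2].astype(np.float32)*1000)
        print(k,len(q),'med',np.median(q,0).round(4),'min',q.min(0).round(3),'max',q.max(0).round(3),'rect',np.round(rc[0],1),np.round(rc[1],1),round(rc[2],1))
    m=reg(n,.4,.95,-.25,.25,.062,.075); 
    q=P[m]; rc=cv2.minAreaRect(q[:,:2].astype(np.float32)*1000); print('housing',len(q),rc, np.median(q,0))
m=plane('top',np.array([[291,168],[432,166],[434,271],[293,272]])/1.5,.07); print(m.round(4))
print('table z',np.nanmedian(C['top'][2][250:300,230:300,2]),np.nanmedian(C['side'][2][250:280,180:240,2]))
```

```text
top
watch [0.4812 0.3213 0.0495]
clip [ 0.5084 -0.3228  0.0349]
card [ 0.5222 -0.0519  0.0303]
watch 161 med [0.4813 0.3241 0.0406] min [0.444 0.285 0.008] max [0.506 0.372 0.062] rect [486.7 322.8] [81.2 64.1] 34.1
clip 123 med [ 0.5083 -0.3199  0.0363] min [ 0.464 -0.369  0.008] max [ 0.548 -0.275  0.068] rect [ 511.1 -324. ] [99.9 76.1] 79.2
card 44 med [ 0.5241 -0.0447  0.0716] min [ 0.521 -0.091  0.045] max [ 0.525 -0.008  0.084] rect [523.1 -49.5] [ 3.3 83.4] 0.9
housing 5325 ((709.5977783203125, 25.066635131835938), (379.4086608886719, 319.56463623046875), 1.443010687828064) [0.78808067 0.01600471 0.06881915]
side
watch [0.4783 0.3105 0.0366]
clip [ 0.5059 -0.3316  0.0494]
card [ 0.5228 -0.0536  0.0573]
watch 174 med [0.4813 0.3186 0.0345] min [0.456 0.303 0.008] max [0.512 0.346 0.058] rect [483.5 329.2] [45.7 42.8] 61.2
clip 356 med [ 0.5134 -0.3178  0.0386] min [ 0.488 -0.338  0.008] max [ 0.533 -0.293  0.066] rect [ 511.  -314.7] [42.3 36.8] 43.3
card 106 med [ 0.5229 -0.0537  0.0662] min [ 0.521 -0.091  0.046] max [ 0.527 -0.004  0.081] rect [523.6 -47.3] [ 4.4 87.6] 2.0
housing 3621 ((711.7459716796875, 29.266311645507812), (383.9820556640625, 329.4088439941406), 1.511718511581421) [ 0.79093489 -0.01843812  0.07265926]
[[ 0.8925  0.1883  0.07  ]
 [ 0.9004 -0.1339  0.07  ]
 [ 0.6585 -0.1392  0.07  ]
 [ 0.6531  0.1783  0.07  ]]
table z -0.000453102542827626 0.0026600764004880116
```

View pics/crop0.png

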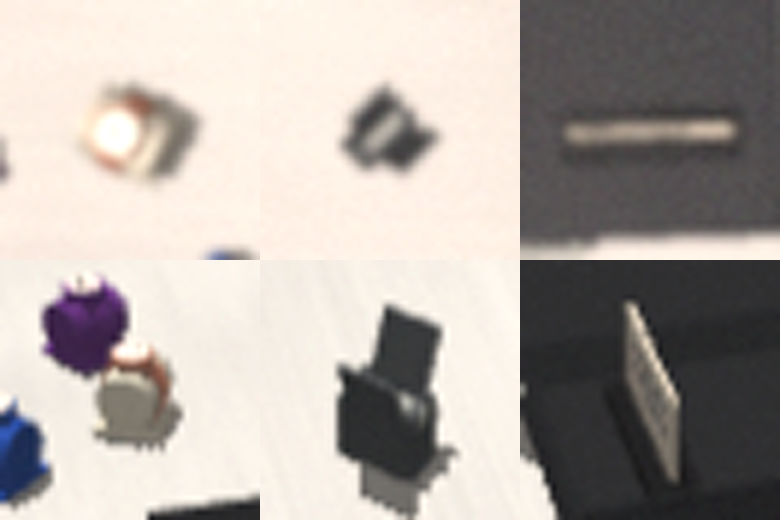

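The crops show the cuff's flat end facing the side camera, towards -y and slightly -x. The clip's wide face runs up-right in the top view, about -47° in yaw. I'll fit the faces to refine both.

Run:
```python
from h import *
S=np.load('side0.npz');T=np.load('top0.npz'); PS=cloud('side',S['d']);PT=cloud('top',T['d'])
def fit(P,c,rad,z0,z1,name):
    m=(np.hypot(P[...,0]-c[0],P[...,1]-c[1])<rad)&(P[...,2]>z0)&(P[...,2]<z1); q=P[m]; rng=np.random.default_rng(0)
    best=None # vertical-plane RANSAC in xy, two lines
    for k in range(2):
        b=(0,)
        for _ in range(500):
            i,j=rng.choice(len(q),2,False); d=q[j,:2]-q[i,:2]; L=np.hypot(*d)
            if L<.012: continue
            nrm=np.array([-d[1],d[0]])/L; e=abs((q[:,:2]-q[i,:2])@nrm)<.0018
            if e.sum()>b[0]: b=(e.sum(),e)
        if b[0]<8: break
        e=b[1]; l=cv2.fitLine(q[e,:2].astype(np.float32),cv2.DIST_L2,0,.01,.01).ravel()
        print(name,len(q),'inl',e.sum(),'line dir deg',round(np.degrees(np.arctan2(l[1],l[0])),1),'mid',q[e].mean(0).round(4),'zr',q[e,2].min().round(3),q[e,2].max().round(3)); q=q[~e]
fit(PS,(.4835,.329),.04,.012,.042,'watch')
fit(PS,(.511,-.315),.035,.004,.028,'clipjaw')
for a,P,c,z0,z1,n in((61,PS,(.4835,.329),.01,.05,'watch'),(-29,PS,(.4835,.329),.01,.05,'watch'),(43,PS,(.511,-.315),.03,.07,'clip'),(-47,PS,(.511,-.315),.03,.07,'clip')):
    m=(np.hypot(P[...,0]-c[0],P[...,1]-c[1])<.04)&(P[...,2]>z0)&(P[...,2]<z1); t=np.radians(a); s=(P[m][:,:2]-c)@[np.cos(t),np.sin(t)]
    print(n,a,np.percentile(s,[0,2,50,98,100]).round(4))
# colour masks
hsv=cv2.cvtColor(T['p'],cv2.COLOR_BGR2HSV)
g=cv2.cvtColor(T['p'],cv2.COLOR_BGR2GRAY)
def mask(m,roi,n,z,lab):
    u0,u1,v0,v1=roi; M=np.zeros_like(m); M[v0:v1,u0:u1]=m[v0:v1,u0:u1]
    v,u=np.nonzero(M); print(lab,len(u),(u.mean(),v.mean()),plane(n,[(u.mean(),v.mean())],z).round(4),
      (lambda rc:(np.round(rc,1)))(np.hstack([np.hstack(cv2.minAreaRect((plane(n,np.c_[u,v],z)[:,:2]*1000).astype(np.float32))[:2]),cv2.minAreaRect((plane(n,np.c_[u,v],z)[:,:2]*1000).astype(np.float32))[2]])))
mask(g<110,(330,355,212,240),'top',.04,'clip top dark')
mask(g>200,(145,162,222,242),'top',.051,'dial top')
mask((PT[...,2]>.048),(140,168,220,245),'top',.051,'watch z>48')
gs=cv2.cvtColor(S['p'],cv2.COLOR_BGR2GRAY)
mask((PS[...,2]>.0465),(195,235,130,165),'side',.051,'side watch case')
mask(PS[...,2]>.058,(250,300,245,290),'side',.065,'side clip tip')
print(g[222:242,145:165])
```

```text
watch 92 inl 37 line dir deg -16.7 mid [0.4761 0.3118 0.028 ] zr 0.012 0.041
watch 55 inl 21 line dir deg -14.9 mid [0.475  0.3159 0.028 ] zr 0.014 0.039
clipjaw 150 inl 86 line dir deg -44.4 mid [ 0.5039 -0.3216  0.0151] zr 0.004 0.028
clipjaw 64 inl 22 line dir deg 25.4 mid [ 0.522  -0.3254  0.0123] zr 0.004 0.026
watch 61 [-0.0227 -0.0224 -0.0155  0.0173  0.0227]
watch -29 [-0.0215 -0.0204  0.0044  0.0183  0.02  ]
clip 43 [-0.021  -0.0203  0.0082  0.0187  0.0213]
clip -47 [-0.0176 -0.0133  0.0019  0.0166  0.0175]
clip top dark 128 (np.float64(341.0), np.float64(226.234375)) [[ 0.5073 -0.3187  0.04  ]] [ 505.5 -317.8   40.9   39.    45.2]<stdin>:26: RuntimeWarning: Mean of empty slice.
  ret = ret.dtype.type(ret / rcount)
Traceback (most recent call last):
  File "h.py", line 11, in plane
    K,D,R,t=model(n); s=slopes(n,uv); d=np.c_[s,np.ones(len(s))]@R; c=-R.T@t
                        ~~~~~~^^^^^^
  File "h.py", line 9, in slopes
    K,D,R,t=model(n); return cv2.undistortPoints(np.array(uv,float).reshape(-1,1,2),K,D).reshape(-1,2)
                             ~~~~~~~~~~~~~~~~~~~^^^^^^^^^^^^^^^^^^^^^^^^^^^^^^^^^^^^^^^^
cv2.error: OpenCV(4.12.0) /io/opencv/modules/calib3d/src/undistort.dispatch.cpp:347: error: (-215:Assertion failed) CV_IS_MAT(_src) && CV_IS_MAT(_dst) && (_src->rows == 1 || _src->cols == 1) && (_dst->rows == 1 || _dst->cols == 1) && _src->cols + _src->rows - 1 == _dst->rows + _dst->cols - 1 && (CV_MAT_TYPE(_src->type) == CV_32FC2 || CV_MAT_TYPE(_src->type) == CV_64FC2) && (CV_MAT_TYPE(_dst->type) == CV_32FC2 || CV_MAT_TYPE(_dst->type) == CV_64FC2) in function 'cvUndistortPointsInternal'
```

Run:
```python
from h import *
S=np.load('side0.npz');T=np.load('top0.npz'); PS=cloud('side',S['d'])
b=np.array([[95,432-260],[165,445-260],[180,410-260]])/5.91+[191,123]
q=plane('side',b,.003); print(q.round(4)); 
for i,j in((0,1),(1,2)): d=q[j]-q[i]; print(np.degrees(np.arctan2(d[1],d[0])),np.hypot(*d[:2]))
g=cv2.cvtColor(T['p'],cv2.COLOR_BGR2GRAY); roi=g[222:243,143:168]
for th in(195,205,215):
    print(th,(roi>th).sum())
hsv=cv2.cvtColor(T['p'],cv2.COLOR_BGR2HSV)[222:243,143:168]
print(roi); print(hsv[...,1])
P=PS[125:165,195:240]; m=(P[...,2]>.046)&(P[...,2]<.06); v,u=np.nonzero(m); print('side case',len(u),plane('side',[(u.mean()+195,v.mean()+125)],.05).round(4),np.median(P[m],0).round(4))
img=np.hstack([cv2.resize(cv2.convertScaleAbs(S['p'][125:163,193:231],alpha=1.3),(400,400),interpolation=cv2.INTER_LINEAR),cv2.resize(T['p'][220:244,141:165],(400,400),interpolation=cv2.INTER_LINEAR)]); cv2.imwrite('pics/w1.png',img)
```

```text
[[0.4568 0.3239 0.003 ]
 [0.4963 0.2978 0.003 ]
 [0.513  0.3394 0.003 ]]
-33.498493480935196 0.04729930830575629
68.05718740068724 0.04477463892520564
195 0
205 0
215 0
[[148 148 149 148 150 148 149 150 148 150 149 150 151 150 151 150 148 151
  150 151 151 152 151 151 152]
 [148 149 148 148 150 149 147 147 149 147 146 147 149 148 148 148 148 150
  151 150 150 151 152 151 151]
 [148 149 148 149 148 145 139 137 142 136 128 136 143 146 151 150 151 150
  150 150 152 150 151 152 151]
 [148 148 149 148 146 137 126 118 119 108 101 110 123 135 142 145 148 151
  152 152 151 152 153 152 153]
 [149 147 148 146 144 131 115 106 100  86  77  79  91 106 115 121 134 146
  152 153 152 153 152 153 153]
 [148 148 147 146 140 130 121 112 101  86  70  63  66  75  82  88 107 130
  142 148 152 152 152 152 154]
 [147 147 147 146 141 132 127 128 122 102  78  66  59  62  70  75  86 102
  118 134 145 150 151 151 151]
 [147 149 149 146 143 143 149 155 154 137 110  81  68  73  76  76  77  83
   90 107 131 145 150 151 151]
 [149 150 152 148 147 157 168 171 172 164 142 107  87  94  94  86  76  75
   75  89 113 137
[... 2841 characters left out ...]
 29  30]
 [ 28  29  30  32  40  58  82  93  81  62  53  49  49  46  46  40  34  29
   31  28  29  28  29  27  29]
 [ 29  26  26  29  30  36  45  57  58  49  48  48  50  48  41  34  28  27
   25  27  29  29  29  27  29]
 [ 31  27  28  29  27  30  31  39  40  37  40  43  45  43  36  30  31  30
   29  27  29  27  27  30  30]
 [ 29  27  27  29  28  29  29  29  29  31  33  35  34  37  31  31  30  28
   29  28  29  27  31  29  31]
 [ 29  31  29  27  30  29  29  29  29  29  29  31  30  30  31  30  31  28
   29  29  29  27  29  29  27]
 [ 29  27  29  27  29  28  28  28  29  29  29  29  29  28  29  29  29  27
   29  30  31  27  29  27  29]]
side case 74 [[0.4751 0.3809 0.05  ]] [0.4748 0.3809 0.0534]
```

View pics/w1.png

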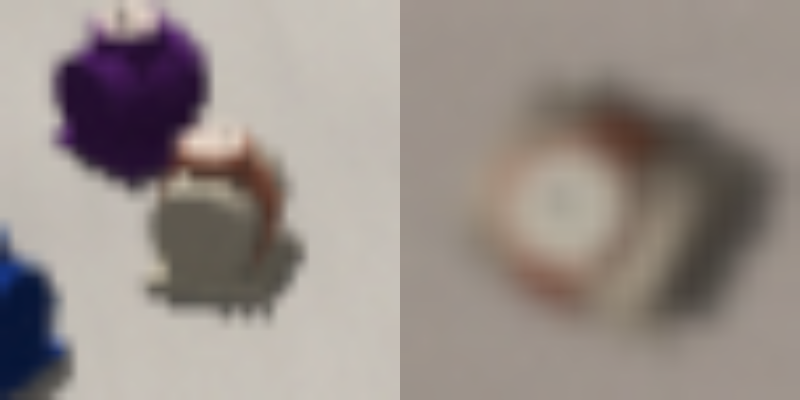

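Run:
```python
from h import *
S=np.load('side0.npz');PS=cloud('side',S['d']);T=np.load('top0.npz')
print('dial top',plane('top',[(150.3,231.7)],.051).round(4),'dial side',plane('side',[(212.8,138.8)],.05).round(4))
print('tray',plane('top',np.array([[303,357],[365,356],[427,356],[303,272],[427,272]])/1.5,.041).round(4))
print('clip bright slot top',plane('top',[(322+120/6.5,206+130/6.5)],.035).round(4))
# card top edge, side depth cloud and top mask
g=cv2.cvtColor(T['p'],cv2.COLOR_BGR2GRAY); m=g[210:232,240:285]>100; v,u=np.nonzero(m)
q=plane('top',np.c_[u+240,v+210],.076); rc=cv2.minAreaRect((q[:,:2]*1000).astype(np.float32)); print('card',rc,q.mean(0))
```

```text
dial top [[0.482  0.3301 0.051 ]] dial side [[0.4821 0.3331 0.05  ]]
tray [[ 0.4627  0.1553  0.041 ]
 [ 0.4664  0.0146  0.041 ]
 [ 0.4677 -0.1261  0.041 ]
 [ 0.657   0.1591  0.041 ]
 [ 0.6598 -0.1251  0.041 ]]
clip bright slot top [[ 0.5082 -0.3177  0.035 ]]
card ((523.0021362304688, -79.73844146728516), (3.341953992843628, 10.032452583312988), 0.547747790813446) [ 0.5230021  -0.07973794  0.076     ]
```

servo_tool(series=[[41,-37.5,0,-1.5],[41,-37.5,0,-1.5],[41,-37.5,0,-1.5],[41,-37.5,0,-1.5],[41,-37.5,-10,-1.5],[41,-37.5,-20,-1.5],[41,-37.5,-30,-1.5],[40,-37.5,-40,-1.5],[0,0,-20,0],[0,0,0,0],[0,0,0,0]], claw=-1, squeeze=30)

```text
clock: 1.48
ee_pos: [0.4787, 0.3358, 0.1154]
ee_rot: [3.14, -0.0, 2.692]
ft_force: [-0.1, 0.2, 0.4]
gripper_width: 0.997
```

servo_tool(series=[[2,-2.5,-20,0],[2,-2.5,-20,0],[0,0,-20,0],[0,0,-20,0],[0,0,-16,0],[0,0,-15,0],[0,0,0,0],[0,0,0,0]])

```text
clock: 2.48
ee_pos: [0.4834, 0.3297, 0.0042]
ee_rot: [3.141, 0.001, 2.69]
ft_force: [-0.8, -0.3, 0.0]
gripper_width: 0.999
```

servo_tool(series=[[0,0,0,0],[0,0,0,0],[0,0,0,0],[0,0,0,0],[0,0,0,0],[0,0,0,0]], claw=1, squeeze=30)

```text
clock: 3.22
ee_pos: [0.4835, 0.3297, 0.0043]
ee_rot: [3.141, 0.001, 2.69]
ft_force: [-0.3, 0.0, 5.1]
gripper_width: 0.511
```

servo_tool(series=[[0,0,15,0],[0,0,35,0],[0,0,35,0],[0,0,20,0],[8,-25,0,0],[13,-45,0,0],[13,-45,0,0],[13,-45,0,0],[10,-45,0,0],[9,-38,0,0],[0,0,0,0],[0,0,0,0]])

```text
clock: 4.72
ee_pos: [0.5485, 0.0873, 0.1088]
ee_rot: [3.141, -0.001, 2.691]
ft_force: [-0.4, 1.7, -1.6]
gripper_width: 0.509
```

Run:
```python
from h import *
print(r.state()['ee_pos'],r.state()['ft_force'],r.state()['gripper_width'])
ps=[r.read_camera(n)[0] for n in('side','top')]
cv2.imwrite('pics/c1.png',np.hstack([cv2.resize(ps[0][100:260,180:380],(400,320)),cv2.resize(ps[1][140:260,160:310],(400,320))]))
```

```text
[0.54850146 0.08725685 0.10884798] [-0.39319364  1.65002528 -1.57599466] 0.5087563844092832
```

View pics/c1.png

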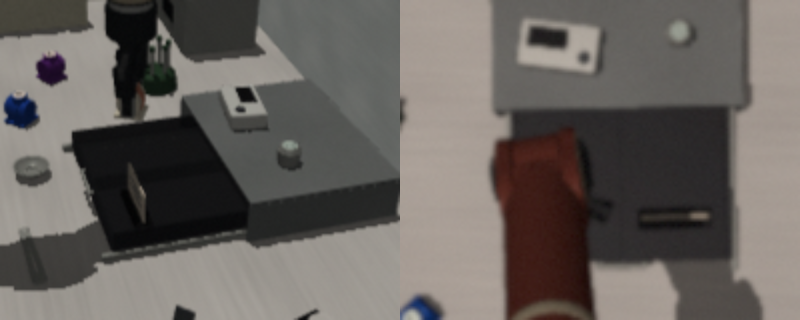

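The watch is held (rose-gold seen at about (135,105) in the left half) above the left bay, with its rest of the scene undisturbed. I'll lower it now.

servo_tool(series=[[0,0,-20,0],[0,0,-25,0],[0,0,-20,0],[0,0,-12,0],[0,0,-6,0],[0,0,-3,0],[0,0,-2,0],[0,0,0,0],[0,0,0,0]])

```text
clock: 5.95
ee_pos: [0.5493, 0.0864, 0.0211]
ee_rot: [3.141, 0.001, 2.69]
ft_force: [0.2, 0.1, -1.2]
gripper_width: 0.51
```

servo_tool(series=[[0,0,-1,0],[0,0,0,0],[0,0,0,0]])

```text
clock: 6.32
ee_pos: [0.5493, 0.0864, 0.0203]
ee_rot: [3.141, 0.001, 2.69]
ft_force: [-0.8, -0.3, 4.8]
gripper_width: 0.514
```

servo_tool(series=[[0,0,0,0],[0,0,0,0],[0,0,0,0],[0,0,0,0],[0,0,0,0],[0,0,0,0]], claw=-0.6)

```text
clock: 7.08
ee_pos: [0.549, 0.0864, 0.0198]
ee_rot: [-3.142, -0.0, 2.69]
ft_force: [-0.1, 0.4, 0.3]
gripper_width: 0.799
```

servo_tool(series=[[0,0,20,0],[0,0,40,0],[0,0,55,0],[0,0,45,0],[-2,-25,0,-2.4],[-5,-50,0,-2.4],[-5,-50,0,-2.4],[-6,-50,0,-2.4],[-5,-50,0,-2.4],[-6,-50,-10,-2.4],[-5,-50,-20,-2.4],[-4,-50,-20,-2.4],[-2,-27,-10,0],[0,0,0,0],[0,0,0,0]])

```text
clock: 8.95
ee_pos: [0.5088, -0.3141, 0.1192]
ee_rot: [3.141, -0.002, 2.356]
ft_force: [0.8, 0.8, -0.6]
gripper_width: 0.802
```

Run:
```python
from h import *
print(r.state()['ee_pos'],np.degrees(r.state()['ee_rot'][2]))
ps={n:r.read_camera(n) for n in('side','top')}
P=cloud('top',ps['top'][1]); S=cloud('side',ps['side'][1])
for n,Q in(('top',P),('side',S)):
    m=(abs(Q[...,0]-.549)<.05)&(abs(Q[...,1]-.086)<.05)&(Q[...,2]>.055)&(Q[...,2]<.08); print(n,'watch top',m.sum(),np.median(Q[m],0) if m.any() else '')
cv2.imwrite('pics/c2.png',np.hstack([cv2.resize(ps['side'][0][100:300,180:330],(400,533)),cv2.resize(ps['top'][0][140:260,190:280],(400,533))]))
```

```text
[ 0.50882376 -0.31412816  0.11923478] 134.98770368924514
top watch top 100 [0.54708344 0.08489137 0.06382727]
side watch top 96 [0.54712384 0.0784293  0.06264765]
```

View pics/c2.png

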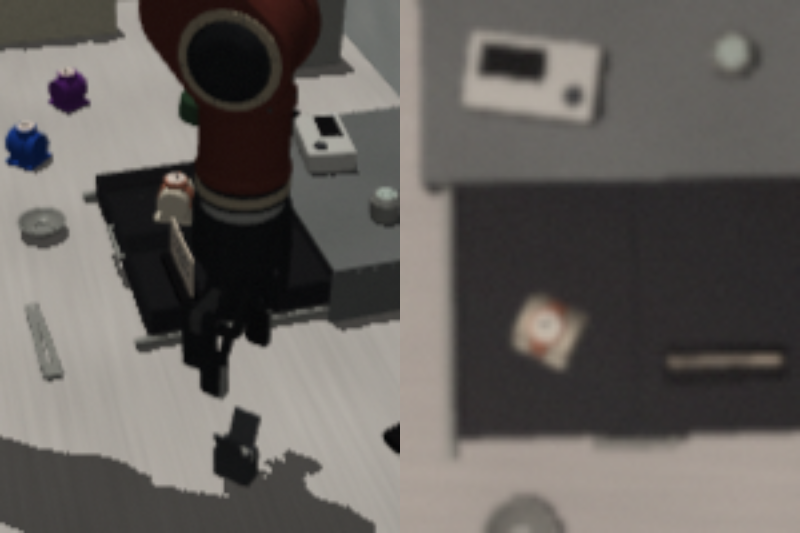

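The watch stands upright in the left bay at about (545,325) in the right half, and the clip stands below the open fingers at about (240,445). I'll descend on the clip.

servo_tool(series=[[0.5,-1.5,-15,0],[0,0,-20,0],[0,0,-20,0],[0,0,-16,0],[0,0,-8,0],[0,0,-5,0],[0,0,0,0],[0,0,0,0]], claw=-1)

```text
clock: 10.05
ee_pos: [0.5099, -0.3174, 0.0364]
ee_rot: [3.141, 0.001, 2.355]
ft_force: [0.1, -0.4, 0.4]
gripper_width: 0.998
```

servo_tool(series=[[0,0,0,0],[0,0,0,0],[0,0,0,0],[0,0,0,0],[0,0,0,0],[0,0,0,0],[0,0,0,0],[0,0,0,0]], claw=1, squeeze=40)

```text
clock: 11.05
ee_pos: [0.5123, -0.3167, 0.0377]
ee_rot: [3.138, 0.004, 2.356]
ft_force: [2.1, 2.0, 7.5]
gripper_width: 0.194
```

servo_tool(series=[[0,0,10,0],[0,0,25,0],[0,0,40,0],[0,0,40,0],[0,0,20,0],[0,0,0,0],[0,0,0,0],[0,0,0,0]])

```text
clock: 12.05
ee_pos: [0.5086, -0.3166, 0.1692]
ee_rot: [-3.141, -0.003, 2.355]
ft_force: [-0.4, -0.3, -0.0]
gripper_width: 0.194
```

Run:
```python
from h import *
s=r.state(); print(s['ee_pos'],s['ee_rot'],s['ft_force'],s['gripper_width'])
p,d=r.read_camera('side'); e=s['ee_pos']
K,D,R,t=model('side'); uv=cv2.projectPoints(np.array([e]),cv2.Rodrigues(R)[0],t,K,D)[0].ravel(); print(uv)
u,v=map(int,uv); cv2.imwrite('pics/c3.png',cv2.resize(p[v-40:v+35,u-50:u+50],(800,600),interpolation=cv2.INTER_CUBIC)*1); print(u-50,v-40)
P=cloud('side',d); m=(np.hypot(P[...,0]-e[0],P[...,1]-e[1])<.045)&(P[...,2]<e[2]+.02)&(P[...,2]>e[2]-.07)
q=P[m]; print(len(q))
for lo in range(-60,20,6):
    k=q[(q[:,2]-e[2]>lo/1e3)&(q[:,2]-e[2]<(lo+6)/1e3)]
    if len(k)>3:
        a=(k[:,:2]-e[:2])@[[.7071,-.7071],[.7071,.7071]]; print(lo,len(k),'y',a[:,0].min().round(4),a[:,0].max().round(4),'x',a[:,1].min().round(4),a[:,1].max().round(4))
```

```text
[ 0.50860694 -0.3165915   0.16921924] [-3.1406104  -0.00317556  2.35524393] [-0.37027236 -0.3195524  -0.0359942 ] 0.19424690718640802
[269.14235318 224.24753489]
219 184
355
-36 22 y -0.0195 0.0136 x -0.0167 0.0173
-30 63 y -0.0202 0.0167 x -0.0174 0.0191
-24 47 y -0.0189 0.0137 x -0.0176 0.0196
-18 42 y -0.014 0.0122 x -0.0174 0.0198
-12 52 y -0.0135 0.0098 x -0.0177 0.0181
-6 44 y -0.0102 0.0102 x -0.0161 0.0183
0 19 y -0.0147 0.0106 x -0.0138 0.0169
6 22 y -0.0199 0.0093 x -0.0119 0.0077
12 30 y -0.0213 0.0097 x -0.0119 0.0071
18 14 y -0.0212 0.0164 x -0.0117 0.0071
```

View pics/c3.png

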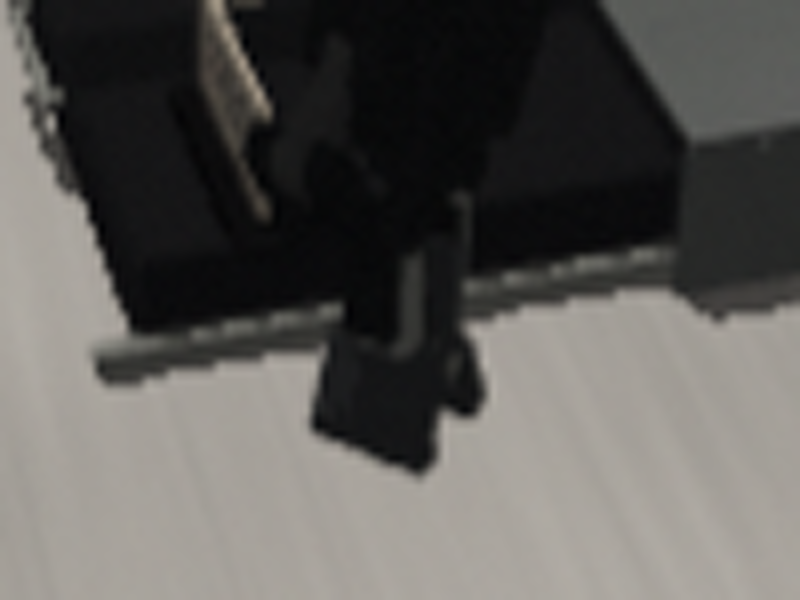

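The clip is held open, with its front jaw at about (370,410) and the rear jaw at (465,375), upright. It sits centred on the tool within about 1 mm, and its origin is about 38 mm below the TCP. I'll carry it over the card.

servo_tool(series=[[1,18,0,-3.1],[2,38,0,-6.2],[2,38,0,-6.2],[2,38,0,-6.2],[2,38,0,-6.2],[2,38,0,-6.2],[2,38,0,-6.2],[2,22,0,-3.3],[0,0,-15,0],[0,0,-15,0],[0,0,-10,0],[0,0,0,0],[0,0,0,0],[0,0,0,0]])

```text
clock: 13.85
ee_pos: [0.5249, -0.0494, 0.1313]
ee_rot: [3.14, 0.0, 1.594]
ft_force: [0.7, 0.5, -0.0]
gripper_width: 0.188
```

```bash
cat > chk.py <<'E'
from h import *
import sys
s=r.state(); e=s['ee_pos']; print(e,np.degrees(s['ee_rot']),s['ft_force'],s['gripper_width'])
p,d=r.read_camera('side'); K,D,R,t=model('side'); pr=lambda X:cv2.projectPoints(np.array([X]),cv2.Rodrigues(R)[0],t,K,D)[0].ravel()
u,v=map(int,pr(e)); cv2.imwrite(sys.argv[1],cv2.resize(p[v-35:v+40,u-50:u+50],(800,600),interpolation=cv2.INTER_CUBIC)); print('crop',u-50,v-35)
P=cloud('side',d); hsv=cv2.cvtColor(p,cv2.COLOR_BGR2HSV); g=p[...,2].astype(int)
near=(abs(P[...,0]-.523)<.025)&(abs(P[...,1]+.05)<.06)
c=P[near&(P[...,2]>.04)&(P[...,2]<.082)&(g>70)]; print('card',len(c),np.median(c,0).round(4),c.min(0).round(4),c.max(0).round(4))
z0=e[2]-.038
q=P[near&(g<70)&(P[...,2]>max(z0-.002,.06))&(P[...,2]<e[2])]
for lo in range(0,36,6):
    k=q[(q[:,2]-z0>lo/1e3)&(q[:,2]-z0<(lo+6)/1e3)]
    if len(k)>3: print(lo,len(k),k.min(0).round(4),k.max(0).round(4))
E
python3 chk.py pics/c4.png
```

```text
[ 0.52490439 -0.04937997  0.13125037] [1.79937030e+02 2.83514742e-03 9.13268316e+01] [ 0.70567119  0.50346707 -0.02068272] 0.18779133808071008
crop 198 138
card 4 [ 0.5229 -0.0403  0.0769] [ 0.5217 -0.0887  0.072 ] [ 0.5259 -0.0327  0.0788]
6 26 [ 0.5053 -0.0668  0.0999] [ 0.5437 -0.0356  0.1052]
12 25 [ 0.5071 -0.0675  0.1053] [ 0.5418 -0.0332  0.1112]
18 15 [ 0.5103 -0.0683  0.1116] [ 0.538  -0.0303  0.1156]
24 19 [ 0.5125 -0.0695  0.118 ] [ 0.5362 -0.0323  0.1232]
30 25 [ 0.5156 -0.0666  0.1234] [ 0.5343 -0.033   0.1292]
```

View pics/c4.png

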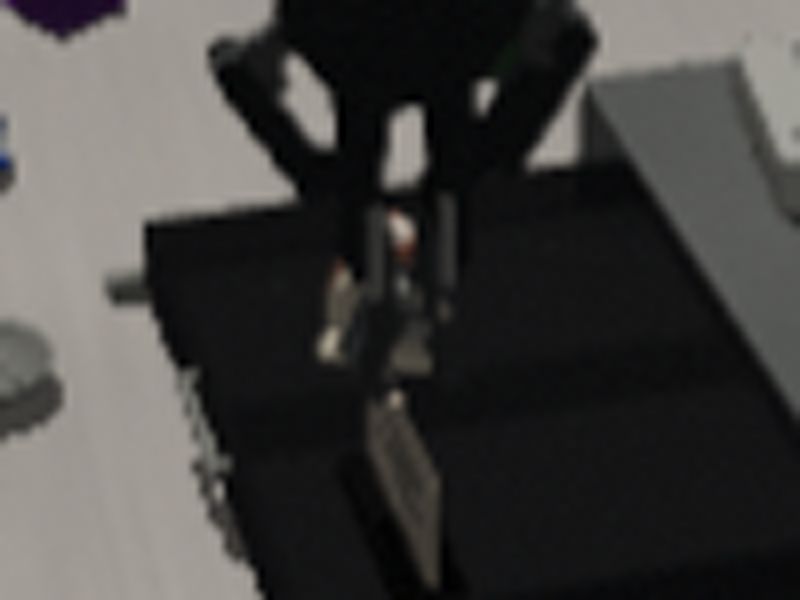

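The side view shows the open clip above the card. The two lever and finger bars are at x≈375 and 445, the card's top runs from (375,400) to (435,470), and the watch is behind. Clip mid x is 0.5244 against 0.523 for the card, so I'll lower with a 1 mm correction.

servo_tool(series=[[-1,1.5,-6,0],[0,0,-8,0],[0,0,-8,0],[0,0,-6,0],[0,0,-3,0],[0,0,0,0],[0,0,0,0],[0,0,0,0],[0,0,0,0]])

```text
clock: 15.02
ee_pos: [0.5236, -0.0476, 0.1]
ee_rot: [3.141, -0.0, 1.594]
ft_force: [0.4, -0.1, -0.2]
gripper_width: 0.19
```

```bash
python3 chk.py pics/c5.png
python3 - <<'E'
from h import *
p,d=r.read_camera('side'); P=cloud('side',d)
m=(abs(P[...,0]-.523)<.03)&(abs(P[...,1]+.05)<.05)&(P[...,2]>.05)&(P[...,2]<.1)&(p[...,2]<70)
print('clip lowest z',np.percentile(P[m][:,2],[0,5,20]))
E
```

```text
[ 0.52364567 -0.04758103  0.09995521] [ 1.79978759e+02 -3.88934711e-04  9.13515221e+01] [ 0.42283134 -0.14807646 -0.15272474] 0.1898061383293067
crop 197 147
card 1 [ 0.526  -0.0882  0.0748] [ 0.526  -0.0882  0.0748] [ 0.526  -0.0882  0.0748]
0 17 [ 0.5047 -0.0896  0.062 ] [ 0.5423 -0.04    0.0679]
6 36 [ 0.5047 -0.0896  0.0682] [ 0.5384 -0.029   0.0739]
12 35 [ 0.5056 -0.0884  0.0743] [ 0.5412 -0.0311  0.0799]
18 15 [ 0.5099 -0.0669  0.0802] [ 0.5357 -0.0251  0.0848]
24 19 [ 0.5109 -0.0648  0.0867] [ 0.5317 -0.0336  0.0919]
30 27 [ 0.5138 -0.0644  0.0934] [ 0.5324 -0.0348  0.0977]
clip lowest z [0.05007584 0.05476281 0.0677221 ]
```

View pics/c5.png

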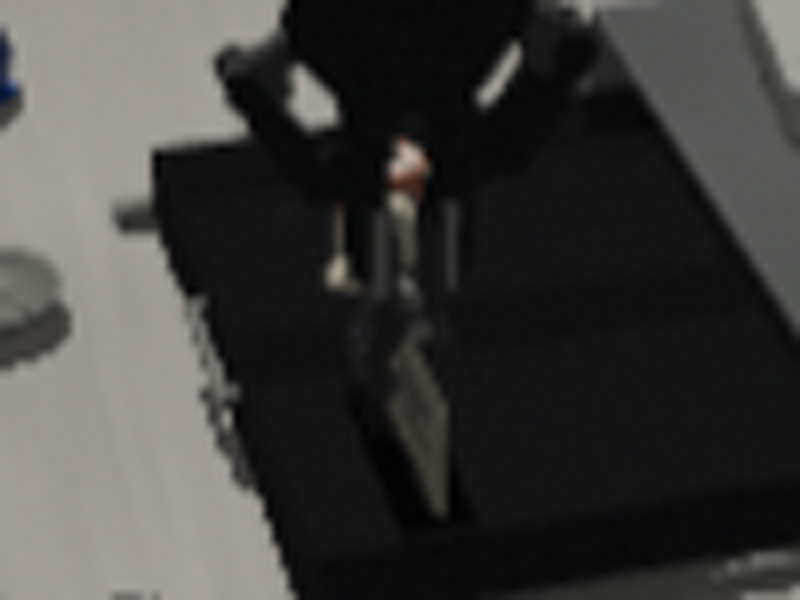

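The clip's jaws sit on either side of the card's top edge, front jaw at (370,340), rear at (435,330), with the card between them. There is no contact force, and the watch is still upright behind. I'm handing in.

```bash
python3 -c "
from station import r
print(r.sign_off()); s=r.state(); print(s['clock'],s['ee_pos'],s['ft_force'],s['gripper_width'])"
```

```text
the job is handed in; nothing more can be done
None
the job is handed in; nothing more can be done
```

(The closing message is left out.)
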